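Close the washed storage jars with their stacked lids

TASK

The four stoneware storage jars are washed and stand open on the worktop, and their wooden lids are stacked on the slate coaster. Take the stack apart from the top and close every jar with the lid that fits it, plug in the neck and disc flat on the rim. Leave the jars standing about where they are and knock nothing over.

Things in the scene. Friction and masses are not known exactly. Their poses are not given: they have to be found in the camera images.
- jar_large: big open white stoneware storage jar for the largest lid, loose, upright; 128 mm high, belly 108 mm across, straight neck 68 mm outside and 60 mm inside over its top 16 mm, the rim flat. Origin at the centre of its underside, z up the axis; round, so yaw means nothing.
- jar_medium: squat open white stoneware storage jar for the second largest lid, loose, upright; 84 mm high, belly 90 mm across, straight neck 58 mm outside and 50 mm inside over its top 16 mm, the rim flat. Origin at the centre of its underside, z up the axis; round, so yaw means nothing.
- jar_small: tall slim open white stoneware storage jar for the second smallest lid, loose, upright; 116 mm high, belly 64 mm across, straight neck 47 mm outside and 39 mm inside over its top 16 mm, the rim flat. Origin at the centre of its underside, z up the axis; round, so yaw means nothing.
- jar_tiny: little open white stoneware storage jar for the smallest lid, loose, upright; 72 mm high, belly 48 mm across, straight neck 36 mm outside and 28 mm inside over its top 16 mm, the rim flat. Origin at the centre of its underside, z up the axis; round, so yaw means nothing.
- lid_large: the largest wooden lid: disc 70 mm across, 16 mm thick, over a tapered plug 14 mm high, 48 mm across at its foot and 57 mm at the disc. Origin at the centre of the plug's foot, z up (disc top at 30 mm); about 60 g. Bottom of the stack, plug down on a square slate coaster 8 mm thick on the worktop. Seated on its jar: disc on the rim, origin 114 mm above the jar's origin.
- lid_medium: the second largest wooden lid: disc 60 mm across, 16 mm thick, over a tapered plug 14 mm high, 38 mm across at its foot and 47 mm at the disc. Origin at the centre of the plug's foot, z up (disc top at 30 mm); about 45 g. Starts plug down on the next larger lid. Seated on its jar: disc on the rim, origin 70 mm above the jar's origin.
- lid_small: the second smallest wooden lid: disc 49 mm across, 16 mm thick, over a tapered plug 14 mm high, 27 mm across at its foot and 36 mm at the disc. Origin at the centre of the plug's foot, z up (disc top at 30 mm); about 30 g. Starts plug down on the next larger lid. Seated on its jar: disc on the rim, origin 102 mm above the jar's origin.
- lid_tiny: the smallest wooden lid: disc 38 mm across, 16 mm thick, over a tapered plug 14 mm high, 16 mm across at its foot and 25 mm at the disc. Origin at the centre of the plug's foot, z up (disc top at 30 mm); about 20 g. Starts plug down on the next larger lid. Top of the stack. Seated on its jar: disc on the rim, origin 58 mm above the jar's origin.
- oil_bottle: slim clear bottle with a green cap, 62 mm across and 236 mm high, loose bystander behind the jars; origin at the centre of its underside. Not to be handled. Wall cabinets overhang the worktop from x = 0.58 m on, their undersides 0.47 m above it: keep the wrist and forearm in front of them.
- pepper_mill: turned wooden pepper mill, 58 mm across and 190 mm high, loose bystander behind the jars; origin at the centre of its underside. Not to be handled. Among the jars also stand a salt shaker (90 mm high) and a small mug (52 mm), nearer the robot, and behind them a honey jar (86 mm) and a kitchen timer (50 mm).
Not all that is in view belongs to the job. Leave any pink or yellow look-alike of the lid_medium alone.

How it is judged:
By the outcome, as a careful person would: the job done as asked, in the order asked, and still so for the second after the job is handed in, with the robot touching nothing.
It also fails if it takes over 99 s, if anything falls off the work surface, if the arm or the gripper's body presses on something with over 40 N, if the wrist force passes 120 N, or if a joint passes its speed limit or range.

ROBOT

A 6-joint arm with a two-finger parallel gripper is mounted at the origin on a cart in front of the work surface, level with it; the furniture and walls round the work are solid. World frame = base frame: x ahead of the robot, y to its left, z up, the work surface at z = 0. Lengths are in mm, angles in degrees, forces in N, time in s.
With the tool pointing down it reaches from about 375 to 925 mm from the base axis. Payload 5.7 kg.
Tool frame: the origin (TCP) lies midway between the tips of the shut fingers; the grasp point (between the pads) lies 19 mm behind it (r.tcp_to_grasp is the distance from the TCP to the grasp point, in mm); z points along the fingers, y is the line along which they close (so a half turn about z gives the same grasp; the last joint's range is limited). The gripper opens to 85 mm and grips with 20 to 120 N. Pads are 22 mm wide; open, the fingers measure 114 mm over their backs; the gripper's body (76 mm by 85 mm) begins 54 mm behind the grasp point. The pads swing forward as they close: fully open they stand 13 mm farther back than shut.
Start: joints at [-74.204, 20.558, 86.54, -0, 72.909, -6.595], TCP at [228.539, -554.737, 231.267] pointing down, gripper open.
Joint ranges: [-170.27, 170.27], [-57.76, 135], [12.27, 136.19], [-55.21, 235.2], [11.17, 155.16], [-170.74, 170.74]. Speed limits (degrees/s): [136.94, 136.94, 180, 180, 180, 180].

INTERFACE

Orientations are given as [roll, pitch, yaw] about the fixed x, y, z axes, in that order (R = Rz(yaw) Ry(pitch) Rx(roll)).
In Python, from plant import read_state, vision, workorder, r gives the robot as it stands.
- The arm moves only by the tool carry_out, never from a script. Its argument "motion" is a list of rows, each an object with "dp": the shift along the tool's x, y, z in m, a list of three; "twist": the turn, a rotation vector about the tool's x, y, z in rad, a list of three; "jaw": the opening, from 0 (shut) to 1 (fully open). In form: [{"dp": [tx, ty, tz], "twist": [rx, ry, rz], "jaw": jaw}, ...]. A call has 1 to 20 rows; each row shifts and turns the commanded pose from where the row before left it, along the tool's axes as they then stand; what a row does not reach is not made up. A row lasts 1/12 s, in which the tool goes at most 41.7 mm and 7.16 degrees, less where a joint would pass 70% of its speed; a pose out of reach is approached as far as the arm can. A call is refused whole if a number of a shift passes 0.0417 or a number of a turn 0.125, either way. A call with a gripper value outside its range is refused whole. The fingers move at their own pace and stop on an object; "newtons" is the grip in N (left out, the last holds). Time passes only in rows, so rows that do not move let the fingers close. It gives the time, the measured TCP pose, the force, the opening and the grip force at its end, in the units of the state.
- read_state(): the state, without advancing time (a new reading comes with each control period).
- vision.capture(name): name is "scene" or "top" or "wrist"; returns a dict with "image" (480x640x3 uint8, red, green, blue), "camera_matrix" (3x3 intrinsics, pixels), "world_to_cam" (4x4, takes a point from world to camera coordinates); the wrist camera has in their place "mount" (4x4, takes a point from camera to tool coordinates, whose origin is the TCP and whose axes are the flange's). Camera axes: x right, y up, looking along -z (the intrinsics and any distortion apply to the point x, -y, -z); pixel columns grow to the right and rows downward; lengths in mm; the calibration is good to about 2 mm. A picture is of the moment at which its call begins: read the wrist's pose just before it. There is no depth.
- workorder.sign_off(): hands the job in; it is judged then, once.
The state is a dict: "time_s": time; "q": joint angles; "joint_velocities": joint speeds; "joint_efforts": joint torques, N m; "ee_pos": TCP position; "ee_rot": TCP orientation; "wrist_force": force on the tool from outside, world axes, zero at the start; "moment": the same for the moment, N m; "finger_gap": finger opening in mm; "finger_force": force on a finger pad.
Only numpy, scipy, OpenCV 4.12 (cv2) and the standard library are available. Lean on these libraries where they do the work, as an engineer would, in place of code of your own. Each camera call takes 0.05 s, during which the arm holds its last target. There are 200 camera calls.

## Working session

There is one attempt and no reset: what is moved stays moved. The work goes in short steps, Python scripts to look and compute and a tool call to move; the robot and the scene stay as the last step left them, time stands still between calls to the robot, and variables do not carry over. Pictures are saved under pics/ and viewed, at most 17 in all, crops included, and the job is handed in when it is done.

Besides the shell and the picture viewer there is one more tool, called by a JSON object that holds its "op" and its "data". carry_out: Moves the arm, as the interface text tells. Its arguments: {"type":"object","properties":{"motion":{"type":"array","items":{"type":"object","properties":{"dp":{"type":"array","items":{"type":"number"}},"twist":{"type":"array","items":{"type":"number"}},"jaw":{"type":"number"}}}},"newtons":{"type":"number"}},"required":["motion"]}

```bash
ls; mkdir -p pics; python3 - <<'E'
from plant import read_state, vision, workorder, r
import cv2, numpy as np
print(read_state()); print(r.tcp_to_grasp)
for n in ("scene","top"):
    c=vision.capture(n); cv2.imwrite(f"pics/{n}0.png",c["image"][:,:,::-1]); np.savez(f"{n}0.npz",**c)
    print(n,c["camera_matrix"],c["world_to_cam"],[k for k in c])
E
```

```text
pics
{'time_s': 0.0, 'q': array([-7.42054637e+01,  2.05992424e+01,  8.65988011e+01, -4.22346395e-04,
        7.29080383e+01, -6.59399370e+00]), 'joint_velocities': array([ 0.0452596 ,  0.05957283, -0.05994921,  0.05772369,  0.08867522,
       -0.04628064]), 'joint_efforts': array([ 1.25538361e-03, -5.27609754e+01, -2.78615731e+01,  1.53895085e-04,
        1.34074906e-02,  8.34836925e-06]), 'ee_pos': array([ 228.34380194, -554.11993926,  230.44123242]), 'ee_rot': array([-1.79894574e+02, -1.17808901e-02,  2.23886436e+01]), 'wrist_force': array([-0.33120837, -0.58905078, -0.16547628]), 'moment': array([-0.02740657, -0.04614144,  0.01006859]), 'finger_force': 0.0, 'finger_gap': 85.8586337975322}
18.700000000000003
scene [[566.13430615   0.         317.66854728]
 [  0.         566.13430615 243.42843581]
 [  0.           0.           1.        ]] [[ 7.53970548e-01 -6.56570302e-01  2.10677916e-02 -3.76302298e+02]
 [ 4.00189738e-01  4.84516907e-01  7.77876301e-01 -3.31878949e+02]
 [-5.20938179e-01 -5.78064707e-01  6.28064175e-01 -1.05302015e+03]
 [ 0.00000000e+00  0.00000000e+00  0.00000000e+00  1.00000000e+00]] ['image', 'camera_matrix', 'world_to_cam']
top [[581.7347285    0.         325.45411575]
 [  0.         581.7347285  250.36745542]
 [  0.           0.           1.        ]] [[ 1.05251564e-02 -9.99918100e-01 -7.28108890e-03  7.54233812e+01]
 [ 9.92832567e-01  9.58311597e-03  1.19128744e-01 -5.44280757e+02]
 [-1.19049212e-01 -8.48275086e-03  9.92852118e-01 -1.59372747e+03]
 [ 0.00000000e+00  0.00000000e+00  0.00000000e+00  1.00000000e+00]] ['image', 'camera_matrix', 'world_to_cam']
```

View pics/scene0.png

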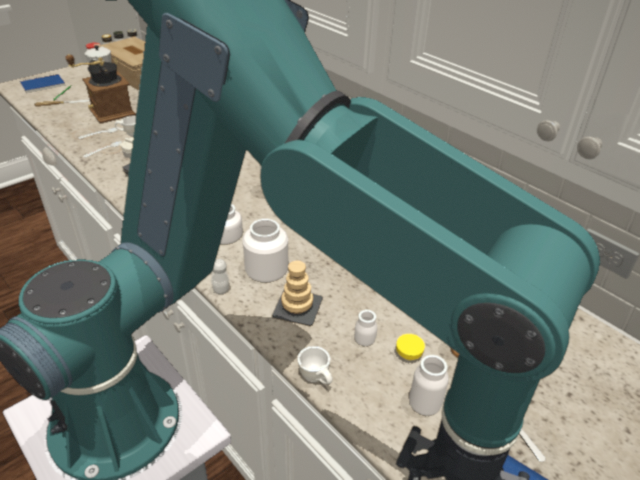

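View pics/top0.png

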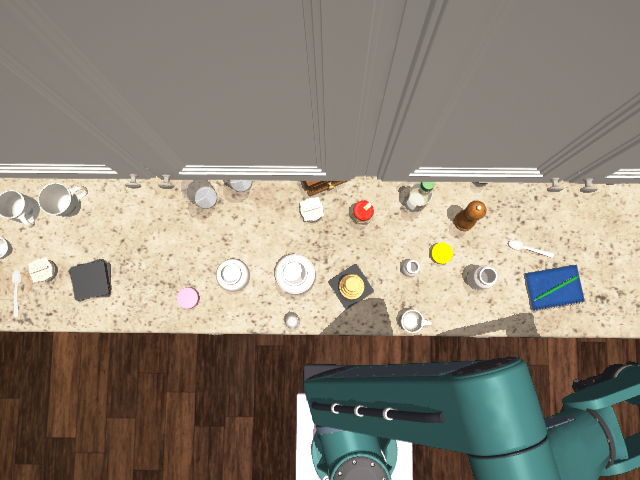

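The top view shows the lid stack at (351,286) on its dark coaster, large jar (295,273), medium jar (232,273), tiny jar (411,268) and small jar (485,276). The pink disc (187,298) and yellow disc (442,253) are the look-alikes. The mug is at (411,320), the salt shaker (292,321), mill (470,215) and bottle (420,195). One enlarged crop will confirm this.

```bash
python3 - <<'E'
import cv2
im=cv2.imread("pics/top0.png")
a=cv2.resize(im[250:310,200:400],None,fx=4,fy=4,interpolation=cv2.INTER_CUBIC)
b=cv2.resize(im[245:305,335:535],None,fx=4,fy=4,interpolation=cv2.INTER_CUBIC)
cv2.imwrite("pics/crop1.png",cv2.vconcat([a,b]))
E
```

```text
(no output)
```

View pics/crop1.png

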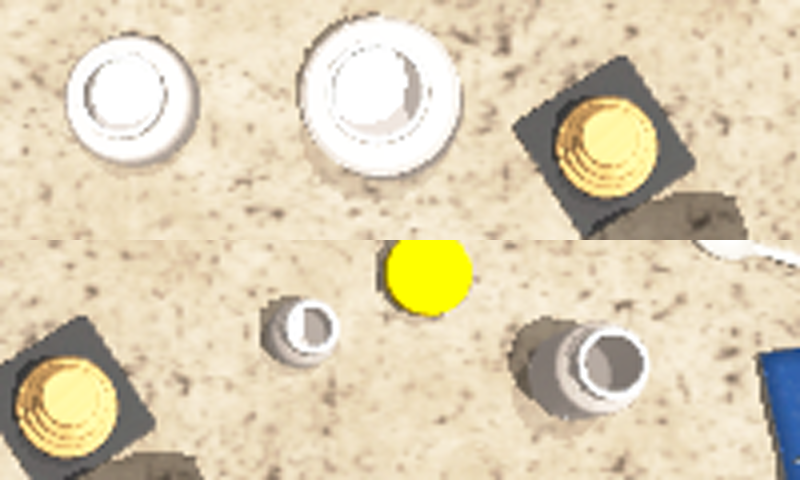

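The crop confirms it: plain wooden stack top at px (352.5,284), rim centres medium (231.4,274), large (293.8,273.5), tiny (413.2,266.8) and small (488.2,276). The solid yellow disc is a decoy.

```bash
cat > h.py <<'E'
import numpy as np, cv2
from scipy.spatial.transform import Rotation as R
def ray(c,px):
    W=c["world_to_cam"]; K=c["camera_matrix"]
    d=np.linalg.inv(K)@[px[0],px[1],1]; d=np.array([d[0],-d[1],-d[2]])
    Rm=W[:3,:3]; o=-Rm.T@W[:3,3]; return o,Rm.T@d
def at(c,px,z):
    o,d=ray(c,px); return (o+d*(z-o[2])/d[2])[:2]
def proj(c,p):
    q=c["world_to_cam"]@np.append(p,1); v=c["camera_matrix"]@[q[0],-q[1],-q[2]]; return v[:2]/v[2]
def wristcam(s,c):
    T=np.eye(4); T[:3,:3]=R.from_euler("xyz",s["ee_rot"],degrees=True).as_matrix(); T[:3,3]=s["ee_pos"]
    return dict(image=c["image"],camera_matrix=c["camera_matrix"],world_to_cam=np.linalg.inv(T@c["mount"]))
E
python3 - <<'E'
from h import *
from plant import vision
t=np.load("top0.npz")
for n,p,z in [("stack",(352.5,284),128),("med",(231.4,274),84),("large",(293.8,273.5),128),("tiny",(413.2,266.8),72),("small",(488.2,276),116),("mill",(475,210),190),("bottle",(428,184),236),("mug",(411,320),52)]: print(n,at(t,p,z).round(1))
c=vision.capture("wrist"); print(c["mount"].round(3),c["camera_matrix"].round(1), [k for k in c])
E
```

```text
stack [444.3   8.5]
med [470.7 333.5]
large [470.2 162.4]
tiny [ 496.1 -158.2]
small [ 469.7 -349. ]
mill [ 631.6 -299.2]
bottle [ 687.  -172.9]
mug [ 352.6 -154. ]
[[ 0.00000e+00  9.65000e-01  2.63000e-01  6.61830e+01]
 [ 1.00000e+00 -0.00000e+00  1.00000e-03  5.78000e-01]
 [ 1.00000e-03  2.63000e-01 -9.65000e-01 -1.42012e+02]
 [ 0.00000e+00  0.00000e+00  0.00000e+00  1.00000e+00]] [[424.7   0.  323.5]
 [  0.  424.7 242.2]
 [  0.    0.    1. ]] ['image', 'camera_matrix', 'mount']
```

{"op": "carry_out", "data": {"motion": [{"dp": [0, 0, -0.008], "twist": [0, 0, 0.0977], "jaw": 1}, {"dp": [0, 0, -0.008], "twist": [0, 0, 0.0977], "jaw": 1}, {"dp": [0, 0, -0.008], "twist": [0, 0, 0.0977], "jaw": 1}, {"dp": [0, 0, -0.008], "twist": [0, 0, 0.0977], "jaw": 1}, {"dp": [0.02, -0.03, 0], "twist": [0, 0, 0], "jaw": 1}, {"dp": [0.02, -0.03, 0], "twist": [0, 0, 0], "jaw": 1}, {"dp": [0.02, -0.03, 0], "twist": [0, 0, 0], "jaw": 1}, {"dp": [0.02, -0.03, 0], "twist": [0, 0, 0], "jaw": 1}, {"dp": [0.02, -0.03, 0], "twist": [0, 0, 0], "jaw": 1}, {"dp": [0.02, -0.03, 0], "twist": [0, 0, 0], "jaw": 1}, {"dp": [0.02, -0.03, 0], "twist": [0, 0, 0], "jaw": 1}, {"dp": [0.02, -0.03, 0], "twist": [0, 0, 0], "jaw": 1}, {"dp": [0.02, -0.03, 0], "twist": [0, 0, 0], "jaw": 1}, {"dp": [0.02, -0.03, 0], "twist": [0, 0, 0], "jaw": 1}, {"dp": [0, 0, 0], "twist": [0, 0, 0], "jaw": 1}, {"dp": [0, 0, 0], "twist": [0, 0, 0], "jaw": 1}, {"dp": [0, 0, 0], "twist": [0, 0, 0], "jaw": 1}]}}

```text
time_s: 1.57
ee_pos: [428.3, -254.8, 263.1]
ee_rot: [180.0, 0.0, 0.1]
wrist_force: [0.1, -0.3, -1.4]
finger_gap: 85.2
finger_force: 0.0
```

```bash
cat > look.py <<'E'
import sys; from h import *
from plant import read_state, vision
n=sys.argv[1]; s=read_state(); c=wristcam(s,vision.capture("wrist"))
cv2.imwrite(f"pics/{n}.png",c["image"][:,:,::-1]); np.savez(f"{n}.npz",**c)
print(s["time_s"],s["ee_pos"].round(1),s["ee_rot"].round(2),s["q"].round(1),s["finger_gap"])
E
python3 look.py w1
```

```text
1.5667 [ 428.3 -254.8  263.1] [1.7999e+02 4.0000e-02 6.0000e-02] [-38.7  10.4  96.2  -0.   73.4  51.3] 85.20966987353934
```

View pics/w1.png

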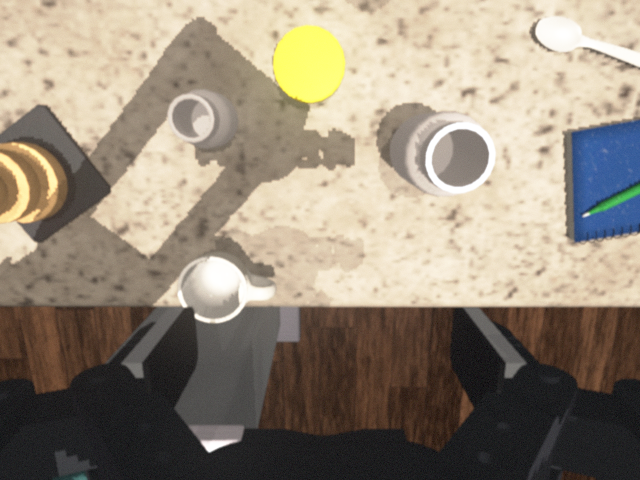

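The wrist view shows the small jar's rim centred at (460,157), the tiny jar's at (192,118), and the yellow decoy at (309,64). Next I look over the left side.

{"op": "carry_out", "data": {"motion": [{"dp": [0, -0.036, 0], "twist": [0, 0, 0], "jaw": 1}, {"dp": [0, -0.036, 0], "twist": [0, 0, 0], "jaw": 1}, {"dp": [0, -0.036, 0], "twist": [0, 0, 0], "jaw": 1}, {"dp": [0, -0.036, 0], "twist": [0, 0, 0], "jaw": 1}, {"dp": [0, -0.036, 0], "twist": [0, 0, 0], "jaw": 1}, {"dp": [0, -0.036, 0], "twist": [0, 0, 0], "jaw": 1}, {"dp": [0, -0.036, 0], "twist": [0, 0, 0], "jaw": 1}, {"dp": [0, -0.036, 0], "twist": [0, 0, 0], "jaw": 1}, {"dp": [0, -0.036, 0], "twist": [0, 0, 0], "jaw": 1}, {"dp": [0, -0.036, 0], "twist": [0, 0, 0], "jaw": 1}, {"dp": [0, -0.036, 0], "twist": [0, 0, 0], "jaw": 1}, {"dp": [0, -0.036, 0], "twist": [0, 0, 0], "jaw": 1}, {"dp": [0, 0, 0], "twist": [0, 0, 0], "jaw": 1}, {"dp": [0, 0, 0], "twist": [0, 0, 0], "jaw": 1}, {"dp": [0, 0, 0], "twist": [0, 0, 0], "jaw": 1}]}}

```text
time_s: 2.87
ee_pos: [428.8, 176.0, 263.2]
ee_rot: [180.0, 0.0, -0.0]
wrist_force: [-0.2, 0.2, -0.2]
finger_gap: 85.4
finger_force: 0.0
```

```bash
python3 look.py w2; python3 - <<'E'
from h import *
c=np.load("w1.npz")
for n,p,z in [("tiny",(192,118),72),("small",(460,157),116)]: print(n,at(c,p,z).round(1))
E
```

```text
2.8667 [428.8 176.  263.2] [ 1.7995e+02  2.0000e-02 -4.0000e-02] [ 13.8   7.4 100.   -0.   72.6 103.9] 85.42251094098748
tiny [ 500.7 -156. ]
small [ 475.1 -346.4]
```

View pics/w2.png

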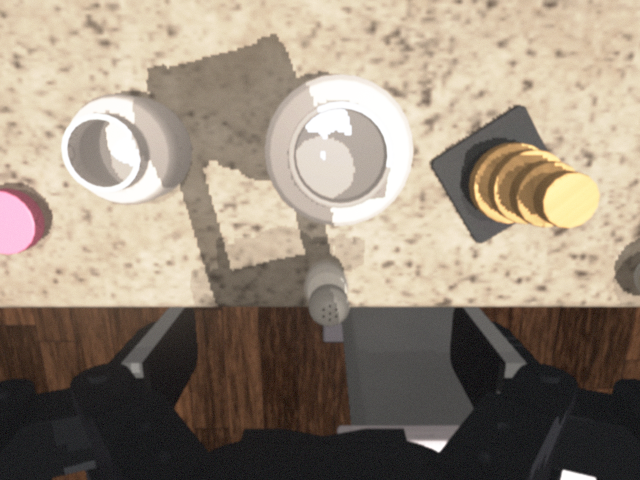

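The large jar's rim is centred at (339,155), the medium's at (104,151), the top lid at (569,199). The pink decoy is at far left, the salt shaker at (328,300).

```bash
python3 - <<'E'
from h import *
c=np.load("w2.npz"); t=np.load("top0.npz")
def hull(c,p,z,D,n):
    # project circle diam D at p,z: print extents
    a=np.linspace(0,6.28,60); q=np.array([proj(c,(p[0]+D/2*np.cos(x),p[1]+D/2*np.sin(x),z)) for x in a]); return n,q.min(0).round(0),q.max(0).round(0)
for n,p,z,D in [("med",(104,151),84,58),("large",(339,155),128,60),("lidtiny",(569,199),128,38)]:
    P=at(c,p,z); print(P.round(1),hull(c,P,z,D,n))
c=np.load("w1.npz")
for n,p,z,D in [("tiny",(192,118),72,36),("small",(460,157),116,47)]:
    P=at(c,p,z); print(P.round(1),hull(c,P,z,D,n))
s=np.load("scene0.npz")
for p in [(444.3,8.5,128),(447,10,128),(470.2,162.4,128),(474,164,128),(496,-158,72),(500.7,-156,72),(470,-349,116),(475,-346,116)]: print(p,proj(s,p).round(1))
# stack top blob in scene not needed; refined crop
im=np.concatenate([cv2.resize(s["image"][225:345,235:395],None,fx=4,fy=4)[:,:,::-1]])
cv2.imwrite("pics/sc1.png",im)
E
```

```text
[477.7 338.1] ('med', array([ 64., 110.]), array([143., 190.]))
[477.5 165.6] ('large', array([292., 106.]), array([386., 201.]))
[449.  14.] ('lidtiny', array([540., 170.]), array([598., 227.]))
[ 500.7 -156. ] ('tiny', array([168.,  93.]), array([216., 143.]))
[ 475.1 -346.4] ('small', array([425., 120.]), array([495., 192.]))
(444.3, 8.5, 128) [297. 267.]
(447, 10, 128) [297.5 266.1]
(470.2, 162.4, 128) [263.4 228.5]
(474, 164, 128) [264.3 227.6]
(496, -158, 72) [367.3 317.6]
(500.7, -156, 72) [368.2 316. ]
(470, -349, 116) [433.7 366.6]
(475, -346, 116) [434.2 364.2]
```

View pics/sc1.png

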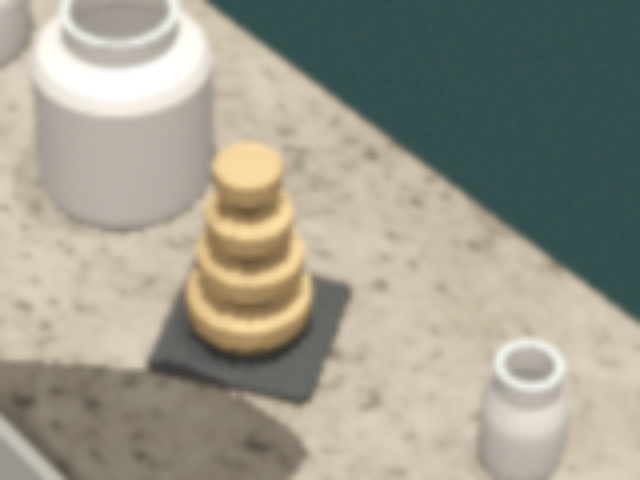

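{"op": "carry_out", "data": {"motion": [{"dp": [0.0036, 0.0328, 0.0126], "twist": [0, 0, 0], "jaw": 1}, {"dp": [0.0036, 0.0328, 0.0126], "twist": [0, 0, 0], "jaw": 1}, {"dp": [0.0036, 0.0328, 0.0126], "twist": [0, 0, 0], "jaw": 1}, {"dp": [0.0036, 0.0328, 0.0126], "twist": [0, 0, 0], "jaw": 1}, {"dp": [0.0036, 0.0328, 0.0126], "twist": [0, 0, 0], "jaw": 1}, {"dp": [0, 0, 0], "twist": [0, 0, 0], "jaw": 1}, {"dp": [0, 0, 0], "twist": [0, 0, 0], "jaw": 1}, {"dp": [0, 0, 0], "twist": [0, 0, 0], "jaw": 1}]}}

```text
time_s: 3.58
ee_pos: [446.3, 12.2, 200.5]
ee_rot: [-180.0, 0.0, -0.2]
wrist_force: [-0.4, -0.0, -0.2]
finger_gap: 85.5
finger_force: 0.0
```

```bash
python3 look.py w3
```

```text
3.5833 [446.3  12.2 200.5] [-1.7997e+02  2.0000e-02 -1.9000e-01] [ -7.3   9.9 106.9   0.   63.3  82.9] 85.48749433247758
```

View pics/w3.png

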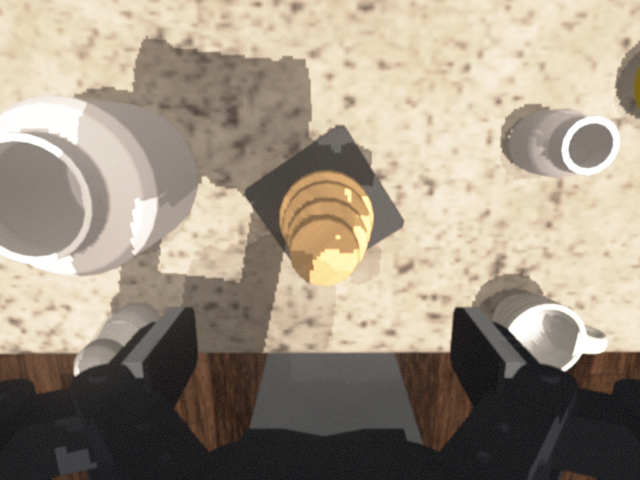

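The top lid is centred at (325.5,250) and the other lids are nearly concentric; the tiny jar's rim is at (589,145).

```bash
python3 - <<'E'
from h import *
c=np.load("w3.npz")
print(at(c,(325.5,250),128).round(1),"tinyjar",at(c,(589.5,145.5),72).round(1))
P=at(c,(325.5,250),128)
for z,D in((128,38),(98,49),(68,60),(38,70)):
    a=np.linspace(0,6.28,60); q=np.array([proj(c,(*(P+D/2*np.array([np.cos(x),np.sin(x)])),z)) for x in a]); print(z,q.min(0).round(),q.max(0).round())
E
```

```text
[450.   10.8] tinyjar [ 500.7 -153.4]
128 [289. 215.] [362. 284.]
98 [284. 195.] [367. 275.]
68 [280. 179.] [370. 267.]
38 [277. 167.] [373. 261.]
```

{"op": "carry_out", "data": {"motion": [{"dp": [0.0037, 0.0014, 0.02], "twist": [0, 0, 0.003], "jaw": 1}, {"dp": [0, 0, 0.025], "twist": [0, 0, 0], "jaw": 1}, {"dp": [0, 0, 0.025], "twist": [0, 0, 0], "jaw": 1}, {"dp": [0, 0, 0.02], "twist": [0, 0, 0], "jaw": 1}, {"dp": [0, 0, 0.01], "twist": [0, 0, 0], "jaw": 1}, {"dp": [0, 0, 0], "twist": [0, 0, 0], "jaw": 1}, {"dp": [0, 0, 0], "twist": [0, 0, 0], "jaw": 0.6}, {"dp": [0, 0, 0], "twist": [0, 0, 0], "jaw": 0.5}, {"dp": [0, 0, 0], "twist": [0, 0, 0], "jaw": 0.4}, {"dp": [0, 0, 0], "twist": [0, 0, 0], "jaw": 0.3}, {"dp": [0, 0, 0], "twist": [0, 0, 0], "jaw": 0.3}, {"dp": [0, 0, 0], "twist": [0, 0, 0], "jaw": 0.3}, {"dp": [0, 0, 0], "twist": [0, 0, 0], "jaw": 0.3}], "newtons": 25}}

```text
time_s: 4.72
ee_pos: [451.2, 11.9, 101.5]
ee_rot: [-180.0, -0.1, -0.2]
wrist_force: [0.5, 0.4, 6.0]
finger_gap: 36.8
finger_force: 24.4
```

{"op": "carry_out", "data": {"motion": [{"dp": [0, 0, 0], "twist": [0, 0, 0], "jaw": 0.6}, {"dp": [0, 0, 0], "twist": [0, 0, 0], "jaw": 0.6}, {"dp": [-0.001, 0.0005, -0.006], "twist": [0, 0, 0.003], "jaw": 0.6}, {"dp": [0, 0, 0], "twist": [0, 0, 0], "jaw": 0.6}, {"dp": [0, 0, 0], "twist": [0, 0, 0], "jaw": 0.45}, {"dp": [0, 0, 0], "twist": [0, 0, 0], "jaw": 0.3}, {"dp": [0, 0, 0], "twist": [0, 0, 0], "jaw": 0.3}, {"dp": [0, 0, 0], "twist": [0, 0, 0], "jaw": 0.3}, {"dp": [0, 0, -0.01], "twist": [0, 0, 0], "jaw": 0.3}, {"dp": [0, 0, -0.025], "twist": [0, 0, 0], "jaw": 0.3}, {"dp": [0, 0, -0.025], "twist": [0, 0, 0], "jaw": 0.3}, {"dp": [0, 0, 0], "twist": [0, 0, 0], "jaw": 0.3}, {"dp": [0, 0, 0], "twist": [0, 0, 0], "jaw": 0.3}], "newtons": 25}}

```text
time_s: 5.8
ee_pos: [450.4, 11.2, 167.3]
ee_rot: [180.0, -0.2, -0.3]
wrist_force: [-0.6, 0.2, -0.8]
finger_gap: 36.8
finger_force: 25.2
```

```bash
python3 look.py w4
```

```text
5.8 [450.4  11.2 167.3] [179.98  -0.18  -0.34] [ -7.4  12.6 109.    0.   58.2  83. ] 36.76634551609134
```

View pics/w4.png

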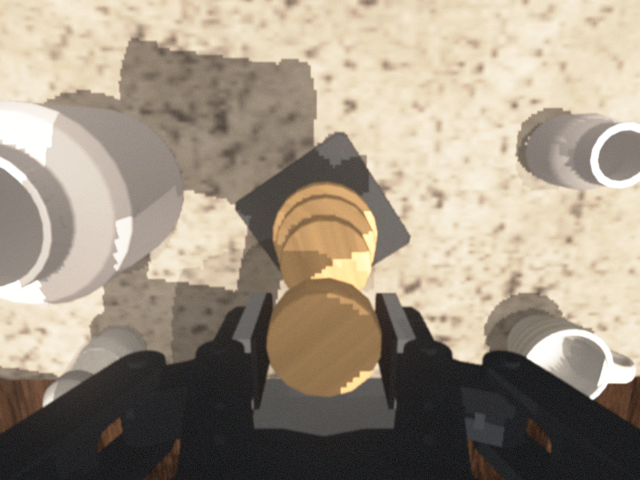

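The tiny lid is held level and centred at (324.5,337); the stack below is undisturbed.

```bash
python3 - <<'E'
from h import *
c=np.load("w4.npz")
for z in (185,188,191):
    P=at(c,(324.5,337),z); a=np.linspace(0,6.28,60); q=np.array([proj(c,(*(P+19*np.array([np.cos(x),np.sin(x)])),z)) for x in a]); print(P.round(1),z,q.min(0).round(),q.max(0).round())
print(at(c,(619,155),72))
for z,p in ((98,(326,252)),):print(at(c,p,z))
E
```

```text
[451.1  10.4] 185 [266. 282.] [383. 388.]
[452.7  10.4] 188 [264. 280.] [385. 390.]
[454.2  10.4] 191 [263. 279.] [386. 391.]
[ 501.00251937 -151.59397086]
[454.10520714   9.47944681]
```

{"op": "carry_out", "data": {"motion": [{"dp": [0, 0.033, 0], "twist": [0, 0, -0.006], "jaw": 0.3}, {"dp": [0, 0.033, 0], "twist": [0, 0, 0], "jaw": 0.3}, {"dp": [0, 0.033, 0], "twist": [0, 0, 0], "jaw": 0.3}, {"dp": [0, 0.033, 0], "twist": [0, 0, 0], "jaw": 0.3}, {"dp": [0, 0.033, 0], "twist": [0, 0, 0], "jaw": 0.3}, {"dp": [0, 0, 0], "twist": [0, 0, 0], "jaw": 0.3}, {"dp": [0, 0, 0], "twist": [0, 0, 0], "jaw": 0.3}]}}

```text
time_s: 6.43
ee_pos: [448.2, -154.8, 164.9]
ee_rot: [-179.9, 0.1, -0.2]
wrist_force: [-0.1, 0.6, 0.2]
finger_gap: 36.6
finger_force: 25.3
```

```bash
cat > rim.py <<'E'
# fit projected circle to Canny edges: args npz x y z D
import sys; from h import *
from scipy.optimize import minimize
def fit(c,p0,z,Ds,rng=7):
    g=cv2.cvtColor(c["image"],cv2.COLOR_RGB2GRAY); e=cv2.Canny(cv2.GaussianBlur(g,(3,3),0),30,80)
    dt=np.minimum(cv2.distanceTransform(255-e,cv2.DIST_L2,5),6)
    a=np.linspace(0,2*np.pi,90)
    def cost(p):
        s=0
        for D in Ds:
            q=np.array([proj(c,(p[0]+D/2*np.cos(x),p[1]+D/2*np.sin(x),z)) for x in a]).astype(np.float32)
            ok=(q[:,0]>1)&(q[:,0]<638)&(q[:,1]>1)&(q[:,1]<478)
            v=cv2.remap(dt,q[:,0:1],q[:,1:2],cv2.INTER_LINEAR,borderValue=6).ravel(); s+=np.where(ok,v,3).mean()
        return s
    G=[(cost((p0[0]+i,p0[1]+j)),p0[0]+i,p0[1]+j) for i in np.arange(-rng,rng+1,1.) for j in np.arange(-rng,rng+1,1.)]
    b=min(G); m=minimize(cost,b[1:],method="Nelder-Mead",options=dict(xatol=.05,fatol=.001)); return m.x.round(1),round(m.fun,2)
if __name__=="__main__":
    n=sys.argv[1]; v=list(map(float,sys.argv[2:])); print(fit(dict(np.load(n)),v[:2],v[2],v[3:]))
E
python3 look.py w5; python3 rim.py w5.npz 500 -154 72 36 28;python3 rim.py w1.npz 500 -155 72 36 28;python3 rim.py w1.npz 475 -346 116 47 39; python3 rim.py w3.npz 500 -154 72 36 28;python3 rim.py w2.npz 477 166 128 68 60; python3 rim.py w2.npz 477 337 84 58 50
```

```text
6.4333 [ 448.2 -154.8  164.9] [-1.7993e+02  1.3000e-01 -2.0000e-01] [-27.4  14.8 106.2   0.   59.1  62.8] 36.61502552925861
(array([ 500.8, -154.5]), np.float64(1.24))
(array([ 500.7, -154.8]), np.float64(2.08))
(array([ 474.3, -346.5]), np.float64(1.06))
(array([ 500.7, -153.9]), np.float64(1.02))
(array([476.6, 165.1]), np.float64(3.01))
(array([476.1, 340.8]), np.float64(2.54))
```

View pics/w5.png

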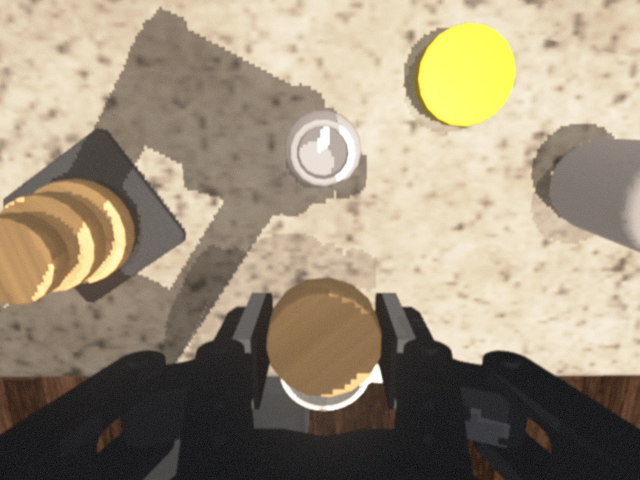

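The tiny jar's rim is at (324,151), world (500.8,-154.4); the lid is level at (324,337).

{"op": "carry_out", "data": {"motion": [{"dp": [0.0255, -0.0008, 0], "twist": [0, 0, -0.003], "jaw": 0.3}, {"dp": [0.0255, 0, 0], "twist": [0, 0, 0], "jaw": 0.3}, {"dp": [0, 0, 0.02], "twist": [0, 0, 0], "jaw": 0.3}, {"dp": [0, 0, 0.02], "twist": [0, 0, 0], "jaw": 0.3}, {"dp": [0, 0, 0.015], "twist": [0, 0, 0], "jaw": 0.3}, {"dp": [0, 0, 0.012], "twist": [0, 0, 0], "jaw": 0.3}, {"dp": [0, 0, 0.012], "twist": [0, 0, 0], "jaw": 0.3}, {"dp": [0, 0, 0.01], "twist": [0, 0, 0], "jaw": 0.3}, {"dp": [0, 0, 0], "twist": [0, 0, 0], "jaw": 0.3}, {"dp": [0, 0, 0], "twist": [0, 0, 0], "jaw": 0.3}]}}

```text
time_s: 7.32
ee_pos: [499.4, -151.6, 76.7]
ee_rot: [-179.9, 0.1, 0.2]
wrist_force: [0.9, 0.3, -0.3]
finger_gap: 36.6
finger_force: 25.3
```

{"op": "carry_out", "data": {"motion": [{"dp": [0, 0.0015, 0], "twist": [0, 0, 0], "jaw": 0.3}, {"dp": [0, 0, 0.004], "twist": [0, 0, 0], "jaw": 0.3}, {"dp": [0, 0, 0.002], "twist": [0, 0, 0], "jaw": 0.3}, {"dp": [0, 0, 0], "twist": [0, 0, 0], "jaw": 0.3}]}}

```text
time_s: 7.65
ee_pos: [500.0, -154.3, 71.3]
ee_rot: [-180.0, -0.0, 0.2]
wrist_force: [-0.0, 0.6, -0.2]
finger_gap: 36.9
finger_force: 25.3
```

{"op": "carry_out", "data": {"motion": [{"dp": [0, 0, 0.002], "twist": [0, 0, 0], "jaw": 0.3}, {"dp": [0, 0, 0], "twist": [0, 0, 0], "jaw": 0.3}, {"dp": [0, 0, 0], "twist": [0, 0, 0], "jaw": 0.3}]}}

```text
time_s: 7.9
ee_pos: [500.0, -154.3, 69.3]
ee_rot: [-180.0, 0.0, 0.2]
wrist_force: [0.2, 0.4, 0.5]
finger_gap: 37.0
finger_force: 25.3
```

```bash
python3 look.py w6
```

```text
7.9 [ 500.  -154.3   69.3] [-1.7999e+02  0.0000e+00  1.6000e-01] [-24.7  26.2 105.5   0.   48.2  65.1] 36.979231425151646
```

View pics/w6.png

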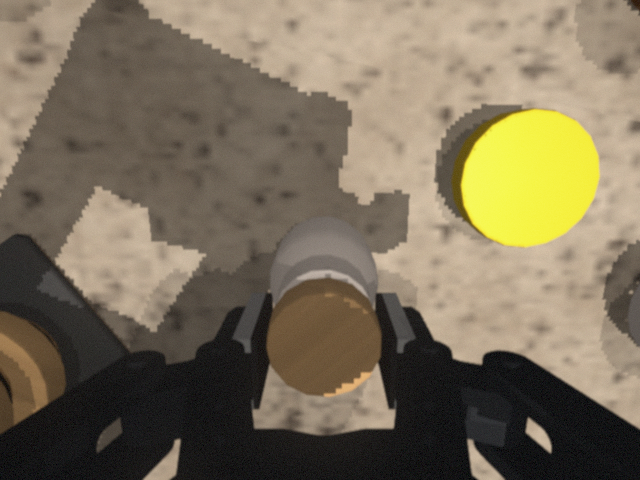

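The lid is over the jar, aligned (jar body centred at column 323) with no contact yet. I lower it until there is a contact force.

{"op": "carry_out", "data": {"motion": [{"dp": [0, 0, 0.0015], "twist": [0, 0, 0], "jaw": 0.3}, {"dp": [0, 0, 0.0015], "twist": [0, 0, 0], "jaw": 0.3}, {"dp": [0, 0, 0], "twist": [0, 0, 0], "jaw": 0.3}]}}

```text
time_s: 8.2
ee_pos: [500.4, -154.5, 67.0]
ee_rot: [180.0, -0.0, 0.2]
wrist_force: [-1.8, 0.2, 6.4]
finger_gap: 36.7
finger_force: 25.8
```

{"op": "carry_out", "data": {"motion": [{"dp": [0, 0, -0.0005], "twist": [0, 0, 0], "jaw": 0.6}, {"dp": [0, 0, 0], "twist": [0, 0, 0], "jaw": 0.7}, {"dp": [0, 0, 0], "twist": [0, 0, 0], "jaw": 0.7}, {"dp": [0, 0, -0.02], "twist": [0, 0, 0], "jaw": 0.7}, {"dp": [0, 0, -0.03], "twist": [0, 0, 0], "jaw": 0.7}, {"dp": [-0.01, 0, -0.03], "twist": [0, 0, 0.003], "jaw": 1}, {"dp": [-0.02, 0, -0.02], "twist": [0, 0, 0], "jaw": 1}, {"dp": [-0.02, 0, 0], "twist": [0, 0, 0], "jaw": 1}, {"dp": [0, 0, 0], "twist": [0, 0, 0], "jaw": 1}, {"dp": [0, 0, 0], "twist": [0, 0, 0], "jaw": 1}]}}

```text
time_s: 9.03
ee_pos: [449.4, -154.1, 166.9]
ee_rot: [-180.0, -0.0, -0.0]
wrist_force: [0.7, -0.7, -0.9]
finger_gap: 85.6
finger_force: 0.0
```

```bash
python3 look.py w7; python3 rim.py w7.npz 500 -154 88 38; python3 - <<'E'
import cv2
im=cv2.imread("pics/w7.png"); cv2.imwrite("pics/w7c.png",cv2.resize(im[80:280,210:440],None,fx=3,fy=3))
E
```

```text
9.0333 [ 449.4 -154.1  166.9] [-1.7999e+02 -0.0000e+00 -5.0000e-02] [-27.3  14.7 106.1   0.   59.3  62.8] 85.60805479336196
(array([ 498.4, -154. ]), np.float64(0.99))
```

View pics/w7c.png

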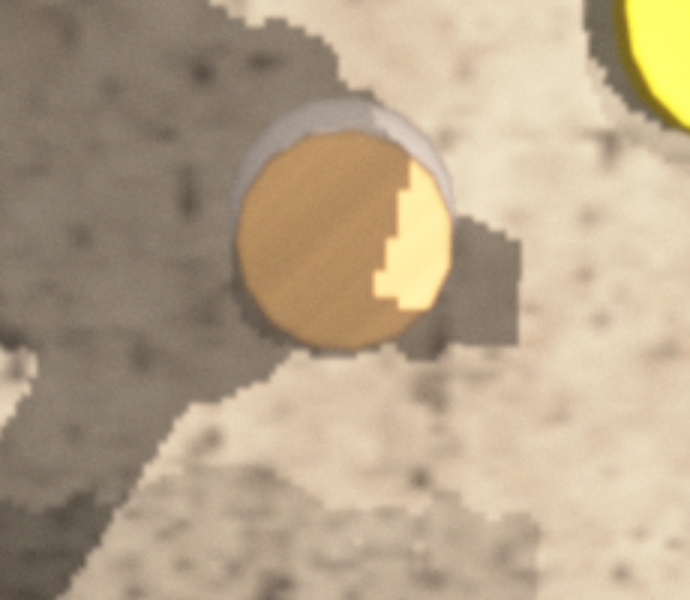

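The tiny lid sits flat on its jar. On to the small lid: move over the stack and measure.

{"op": "carry_out", "data": {"motion": [{"dp": [0, -0.033, 0], "twist": [0, 0, 0], "jaw": 1}, {"dp": [0, -0.033, 0], "twist": [0, 0, 0], "jaw": 1}, {"dp": [0, -0.033, 0], "twist": [0, 0, 0], "jaw": 1}, {"dp": [0, -0.033, 0], "twist": [0, 0, 0], "jaw": 1}, {"dp": [0, -0.033, 0], "twist": [0, 0, 0], "jaw": 1}, {"dp": [0, 0, 0], "twist": [0, 0, 0], "jaw": 1}, {"dp": [0, 0, 0], "twist": [0, 0, 0], "jaw": 1}]}}

```text
time_s: 9.67
ee_pos: [450.6, 12.3, 166.2]
ee_rot: [-180.0, 0.0, 0.2]
wrist_force: [0.2, -0.6, -0.1]
finger_gap: 85.4
finger_force: 0.0
```

```bash
python3 look.py w8; python3 rim.py w8.npz 450 10 98 49;python3 rim.py w8.npz 450 10 68 60;python3 rim.py w8.npz 450 10 38 70
```

```text
9.6667 [450.6  12.3 166.2] [-1.7999e+02  3.0000e-02  2.3000e-01] [ -7.2  12.8 108.9   0.   58.3  82.5] 85.39104313107151
(array([449.4,  10.6]), np.float64(1.36))
(array([447.4,  10. ]), np.float64(1.8))
(array([446.7,  10.2]), np.float64(1.89))
```

{"op": "carry_out", "data": {"motion": [{"dp": [-0.001, 0.0017, 0.025], "twist": [0, 0, 0.003], "jaw": 1}, {"dp": [0, 0, 0.025], "twist": [0, 0, 0], "jaw": 1}, {"dp": [0, 0, 0.025], "twist": [0, 0, 0], "jaw": 1}, {"dp": [0, 0, 0.015], "twist": [0, 0, 0], "jaw": 1}, {"dp": [0, 0, 0], "twist": [0, 0, 0], "jaw": 0.8}, {"dp": [0, 0, 0], "twist": [0, 0, 0], "jaw": 0.65}, {"dp": [0, 0, 0], "twist": [0, 0, 0], "jaw": 0.55}, {"dp": [0, 0, 0], "twist": [0, 0, 0], "jaw": 0.4}, {"dp": [0, 0, 0], "twist": [0, 0, 0], "jaw": 0.4}, {"dp": [0, 0, 0], "twist": [0, 0, 0], "jaw": 0.4}], "newtons": 25}}

```text
time_s: 10.55
ee_pos: [449.9, 8.8, 77.7]
ee_rot: [180.0, -0.1, -0.2]
wrist_force: [0.4, -1.0, 2.8]
finger_gap: 47.8
finger_force: 26.1
```

{"op": "carry_out", "data": {"motion": [{"dp": [0, 0, -0.015], "twist": [0, 0, -0.003], "jaw": 0.4}, {"dp": [0, 0, -0.025], "twist": [0, 0, 0], "jaw": 0.4}, {"dp": [0, 0, -0.025], "twist": [0, 0, 0], "jaw": 0.4}, {"dp": [0, 0, -0.03], "twist": [0, 0, 0], "jaw": 0.4}, {"dp": [-0.0025, 0.0355, 0], "twist": [0, 0, 0], "jaw": 0.4}, {"dp": [-0.0025, 0.0355, 0], "twist": [0, 0, 0], "jaw": 0.4}, {"dp": [-0.0025, 0.0355, 0], "twist": [0, 0, 0], "jaw": 0.4}, {"dp": [-0.0025, 0.0355, 0], "twist": [0, 0, 0], "jaw": 0.4}, {"dp": [-0.0025, 0.0355, 0], "twist": [0, 0, 0], "jaw": 0.4}, {"dp": [-0.0025, 0.0355, 0], "twist": [0, 0, 0], "jaw": 0.4}, {"dp": [-0.0025, 0.0355, 0], "twist": [0, 0, 0], "jaw": 0.4}, {"dp": [-0.0025, 0.0355, 0], "twist": [0, 0, 0], "jaw": 0.4}, {"dp": [-0.0025, 0.0355, 0], "twist": [0, 0, 0], "jaw": 0.4}, {"dp": [-0.0025, 0.0355, 0], "twist": [0, 0, 0], "jaw": 0.4}, {"dp": [0, 0, 0], "twist": [0, 0, 0], "jaw": 0.4}, {"dp": [0, 0, 0], "twist": [0, 0, 0], "jaw": 0.4}, {"dp": [0, 0, 0], "twist": [0, 0, 0], "jaw": 0.4}]}}

```text
time_s: 11.97
ee_pos: [423.6, -345.2, 171.8]
ee_rot: [-179.9, 0.0, -0.0]
wrist_force: [-0.0, 0.6, -0.9]
finger_gap: 47.7
finger_force: 26.1
```

```bash
python3 look.py w9; python3 rim.py w9.npz 474 -347 116 47 39; python3 - <<'E'
from rim import *; from plant import read_state
p=read_state()["ee_pos"]; c=dict(np.load("w9.npz")); 
for dz in (20,22,24): print(dz,fit(c,p[:2],p[2]+dz,[49])[0]-p[:2],fit(c,p[:2],p[2]+dz,[49])[1])
E
```

```text
11.9667 [ 423.6 -345.2  171.8] [-1.7993e+02  3.0000e-02 -4.0000e-02] [-46.4  19.8  97.2   0.   63.   43.6] 47.718817991807875
(array([ 474.2, -346.7]), np.float64(1.86))
20 [-3.17321883 -1.03548997] 2.16
22 [ 0.52678117 -1.23548997] 2.17
24 [ 1.62678117 -0.33548997] 2.19
```

{"op": "carry_out", "data": {"motion": [{"dp": [0.025, 0.0008, 0], "twist": [0, 0, 0], "jaw": 0.4}, {"dp": [0.0252, 0, 0], "twist": [0, 0, 0], "jaw": 0.4}, {"dp": [0, 0, 0.015], "twist": [0, 0, 0], "jaw": 0.4}, {"dp": [0, 0, 0.015], "twist": [0, 0, 0], "jaw": 0.4}, {"dp": [0, 0, 0.012], "twist": [0, 0, 0], "jaw": 0.4}, {"dp": [0, 0, 0.01], "twist": [0, 0, 0], "jaw": 0.4}, {"dp": [0, 0, 0], "twist": [0, 0, 0], "jaw": 0.4}, {"dp": [0, 0, 0], "twist": [0, 0, 0], "jaw": 0.4}]}}

```text
time_s: 12.68
ee_pos: [474.2, -345.6, 119.6]
ee_rot: [-179.9, 0.0, 0.1]
wrist_force: [0.4, 0.9, -0.8]
finger_gap: 47.7
finger_force: 26.1
```

{"op": "carry_out", "data": {"motion": [{"dp": [0, 0.0003, 0.003], "twist": [0, 0, 0], "jaw": 0.4}, {"dp": [0, 0, 0.003], "twist": [0, 0, 0], "jaw": 0.4}, {"dp": [0, 0, 0], "twist": [0, 0, 0], "jaw": 0.4}, {"dp": [0, 0, 0], "twist": [0, 0, 0], "jaw": 0.4}]}}

```text
time_s: 13.02
ee_pos: [474.5, -347.3, 114.1]
ee_rot: [180.0, -0.0, -0.0]
wrist_force: [0.6, 0.1, -0.2]
finger_gap: 47.7
finger_force: 26.1
```

{"op": "carry_out", "data": {"motion": [{"dp": [0, 0, 0.0015], "twist": [0, 0, 0], "jaw": 0.4}, {"dp": [0, 0, 0], "twist": [0, 0, 0], "jaw": 0.4}]}}

```text
time_s: 13.18
ee_pos: [474.4, -347.2, 112.4]
ee_rot: [180.0, -0.0, -0.0]
wrist_force: [1.0, 0.8, 0.7]
finger_gap: 47.8
finger_force: 26.3
```

{"op": "carry_out", "data": {"motion": [{"dp": [0, 0, 0.0015], "twist": [0, 0, 0], "jaw": 0.4}, {"dp": [0, 0, 0], "twist": [0, 0, 0], "jaw": 0.4}]}}

```text
time_s: 13.35
ee_pos: [475.4, -347.3, 112.0]
ee_rot: [180.0, -0.1, -0.0]
wrist_force: [1.6, 2.2, 7.5]
finger_gap: 47.5
finger_force: 27.0
```

Contact at the seated height. Release and check.

{"op": "carry_out", "data": {"motion": [{"dp": [0, 0, -0.0005], "twist": [0, 0, 0], "jaw": 0.7}, {"dp": [0, 0, 0], "twist": [0, 0, 0], "jaw": 0.8}, {"dp": [0, 0, 0], "twist": [0, 0, 0], "jaw": 0.8}, {"dp": [0, 0, -0.02], "twist": [0, 0, 0], "jaw": 0.9}, {"dp": [0, 0, -0.03], "twist": [0, 0, 0], "jaw": 1}, {"dp": [-0.02, 0, -0.01], "twist": [0, 0, 0], "jaw": 1}, {"dp": [-0.03, 0, 0], "twist": [0, 0, 0], "jaw": 1}, {"dp": [0, 0, 0], "twist": [0, 0, 0], "jaw": 1}, {"dp": [0, 0, 0], "twist": [0, 0, 0], "jaw": 1}]}}

```text
time_s: 14.1
ee_pos: [422.9, -346.8, 171.2]
ee_rot: [-180.0, 0.0, -0.1]
wrist_force: [0.6, -0.5, 0.2]
finger_gap: 85.4
finger_force: 0.0
```

```bash
python3 look.py w10; for z in 126 132 138; do python3 rim.py w10.npz 474 -347 $z 49; done
```

```text
14.1 [ 422.9 -346.8  171.2] [-1.7996e+02  5.0000e-02 -9.0000e-02] [-46.6  19.9  97.2  -0.   63.   43.5] 85.42367321545721
(array([ 472.3, -347. ]), np.float64(0.69))
(array([ 473.1, -347.6]), np.float64(1.42))
(array([ 476.4, -347. ]), np.float64(1.61))
```

View pics/w10.png

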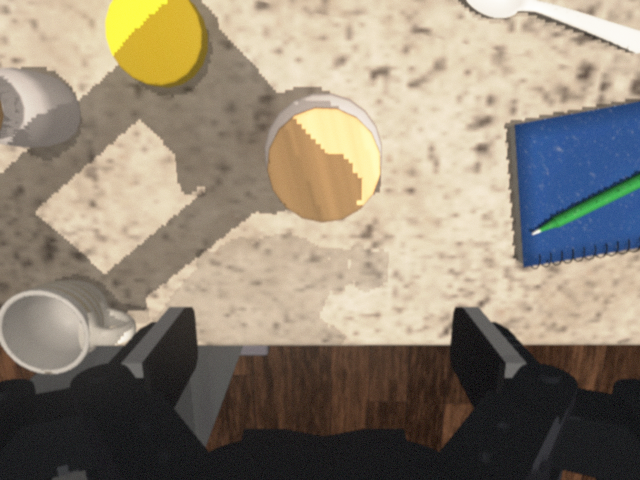

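The small lid is flat on its jar at (323,164). The tiny jar is half out of view at left; I check numerically that what shows there fits a closed jar, then go back.

```bash
python3 - <<'E'
from h import *
c=np.load("w10.npz")
for n,z,D in(("lid bottom",72,38),("lidtop",88,38),("neck foot",56,36),("belly",40,48)):
    a=np.linspace(0,6.28,60); q=np.array([proj(c,(500.5+D/2*np.cos(x),-154.4+D/2*np.sin(x),z)) for x in a]); print(n,q.min(0).round(),q.max(0).round())
im=c["image"]; print(im[100:135:5,1:24:4].tolist())
E
```

```text
lid bottom [-68.  68.] [  3. 141.]
lidtop [-97.  63.] [-20. 142.]
neck foot [-42.  73.] [ 22. 139.]
belly [-30.  66.] [ 49. 148.]
[[[147, 132, 121], [142, 134, 125], [152, 142, 132], [153, 141, 135], [141, 129, 122], [191, 178, 166]], [[138, 120, 102], [150, 139, 130], [149, 138, 132], [151, 139, 131], [152, 140, 132], [156, 147, 137]], [[119, 98, 72], [146, 136, 130], [154, 141, 136], [152, 140, 132], [136, 129, 119], [154, 143, 135]], [[119, 95, 68], [134, 127, 119], [151, 141, 130], [151, 139, 133], [156, 145, 136], [154, 143, 136]], [[116, 90, 63], [124, 116, 110], [132, 122, 115], [152, 142, 132], [150, 141, 133], [160, 147, 138]], [[114, 98, 78], [120, 111, 104], [137, 129, 120], [154, 144, 136], [156, 142, 134], [194, 181, 170]], [[121, 110, 105], [130, 122, 113], [153, 144, 134], [143, 132, 124], [132, 124, 113], [128, 121, 113]]]
```

{"op": "carry_out", "data": {"motion": [{"dp": [0.0024, -0.0358, 0.001], "twist": [0, 0, 0], "jaw": 1}, {"dp": [0.0024, -0.0358, 0.001], "twist": [0, 0, 0], "jaw": 1}, {"dp": [0.0024, -0.0358, 0.001], "twist": [0, 0, 0], "jaw": 1}, {"dp": [0.0024, -0.0358, 0.001], "twist": [0, 0, 0], "jaw": 1}, {"dp": [0.0024, -0.0358, 0.001], "twist": [0, 0, 0], "jaw": 1}, {"dp": [0.0024, -0.0358, 0.001], "twist": [0, 0, 0], "jaw": 1}, {"dp": [0.0024, -0.0358, 0.001], "twist": [0, 0, 0], "jaw": 1}, {"dp": [0.0024, -0.0358, 0.001], "twist": [0, 0, 0], "jaw": 1}, {"dp": [0.0024, -0.0358, 0.001], "twist": [0, 0, 0], "jaw": 1}, {"dp": [0.0024, -0.0358, 0.001], "twist": [0, 0, 0], "jaw": 1}, {"dp": [0, 0, 0.02], "twist": [0, 0, 0], "jaw": 1}, {"dp": [0, 0, 0.02], "twist": [0, 0, 0], "jaw": 1}, {"dp": [0, 0, 0], "twist": [0, 0, 0], "jaw": 1}, {"dp": [0, 0, 0], "twist": [0, 0, 0], "jaw": 1}]}}

```text
time_s: 15.32
ee_pos: [447.8, 11.5, 120.5]
ee_rot: [-180.0, 0.2, 0.0]
wrist_force: [-0.0, -0.5, 0.2]
finger_gap: 85.1
finger_force: 0.0
```

```bash
python3 look.py w11; python3 rim.py w11.npz 448 10 68 60;python3 rim.py w11.npz 448 10 38 70
```

```text
15.3167 [447.8  11.5 120.5] [-1.7997e+02  1.6000e-01  5.0000e-02] [ -7.4  16.7 112.    0.   51.5  82.6] 85.13348108273537
(array([449.9,  10.2]), np.float64(1.18))
(array([439.9,  10.4]), np.float64(1.21))
```

{"op": "carry_out", "data": {"motion": [{"dp": [0.0012, 0.0012, 0.02], "twist": [0, 0, 0], "jaw": 1}, {"dp": [0, 0, 0.02], "twist": [0, 0, 0], "jaw": 1}, {"dp": [0, 0, 0.02], "twist": [0, 0, 0], "jaw": 1}, {"dp": [0, 0, 0.0145], "twist": [0, 0, 0], "jaw": 1}, {"dp": [0, 0, 0], "twist": [0, 0, 0], "jaw": 0.85}, {"dp": [0, 0, 0], "twist": [0, 0, 0], "jaw": 0.75}, {"dp": [0, 0, 0], "twist": [0, 0, 0], "jaw": 0.65}, {"dp": [0, 0, 0], "twist": [0, 0, 0], "jaw": 0.55}, {"dp": [0, 0, 0], "twist": [0, 0, 0], "jaw": 0.55}, {"dp": [0, 0, 0], "twist": [0, 0, 0], "jaw": 0.55}], "newtons": 30}}

```text
time_s: 16.2
ee_pos: [450.7, 9.5, 48.0]
ee_rot: [180.0, -0.2, -0.0]
wrist_force: [-0.2, -0.2, 7.9]
finger_gap: 58.5
finger_force: 32.9
```

{"op": "carry_out", "data": {"motion": [{"dp": [0, 0, -0.02], "twist": [0, 0, 0], "jaw": 0.55}, {"dp": [0, 0, -0.03], "twist": [0, 0, 0], "jaw": 0.55}, {"dp": [0, 0, -0.03], "twist": [0, 0, 0], "jaw": 0.55}, {"dp": [0, 0, -0.03], "twist": [0, 0, 0], "jaw": 0.55}, {"dp": [0, 0, -0.03], "twist": [0, 0, 0], "jaw": 0.55}, {"dp": [-0.0025, -0.033, 0], "twist": [0, 0, 0], "jaw": 0.55}, {"dp": [-0.0025, -0.033, 0], "twist": [0, 0, 0], "jaw": 0.55}, {"dp": [-0.0025, -0.033, 0], "twist": [0, 0, 0], "jaw": 0.55}, {"dp": [-0.0025, -0.033, 0], "twist": [0, 0, 0], "jaw": 0.55}, {"dp": [-0.0025, -0.033, 0], "twist": [0, 0, 0], "jaw": 0.55}, {"dp": [-0.0025, -0.033, 0], "twist": [0, 0, 0], "jaw": 0.55}, {"dp": [-0.0025, -0.033, 0], "twist": [0, 0, 0], "jaw": 0.55}, {"dp": [-0.0025, -0.033, 0], "twist": [0, 0, 0], "jaw": 0.55}, {"dp": [-0.0025, -0.033, 0], "twist": [0, 0, 0], "jaw": 0.55}, {"dp": [-0.0025, -0.033, 0], "twist": [0, 0, 0], "jaw": 0.55}, {"dp": [0, 0, 0], "twist": [0, 0, 0], "jaw": 0.55}, {"dp": [0, 0, 0], "twist": [0, 0, 0], "jaw": 0.55}]}}

```text
time_s: 17.62
ee_pos: [424.1, 341.2, 187.1]
ee_rot: [-180.0, -0.0, 0.2]
wrist_force: [0.4, -0.7, -0.3]
finger_gap: 58.9
finger_force: 32.9
```

```bash
python3 look.py w12; python3 rim.py w12.npz 477 340 84 58;python3 rim.py w12.npz 477 340 84 50;python3 rim.py w12.npz 477 340 84 58 50; python3 - <<'E'
from rim import *; from plant import read_state
p=read_state()["ee_pos"]; c=dict(np.load("w12.npz")) 
for dz in (20,22): f=fit(c,p[:2],p[2]+dz,[60]); print(dz,f[0]-p[:2],f[1])
E
```

```text
17.6167 [424.1 341.2 187.1] [-1.7998e+02 -2.0000e-02  1.8000e-01] [ 31.5  18.6  96.6   0.   64.8 121.4] 58.876306219587946
(array([471.2, 346.4]), np.float64(2.02))
(array([476.1, 341.5]), np.float64(0.29))
(array([476.1, 341.3]), np.float64(2.85))
20 [0.56571594 1.04883539] 2.31
22 [1.66571594 1.54883539] 2.17
```

View pics/w12.png

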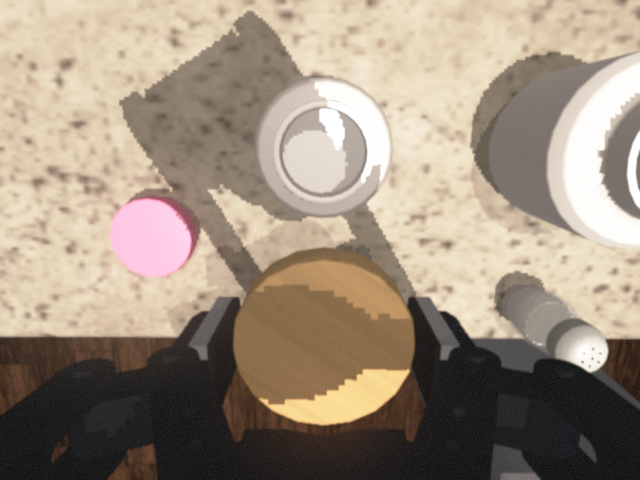

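The medium jar's rim is centred at (324,152), the lid at (325,337): aligned. Lower it.

{"op": "carry_out", "data": {"motion": [{"dp": [0.0255, 0, 0], "twist": [0, 0, 0], "jaw": 0.55}, {"dp": [0.0255, 0, 0], "twist": [0, 0, 0], "jaw": 0.55}, {"dp": [0, 0, 0.025], "twist": [0, 0, 0], "jaw": 0.55}, {"dp": [0, 0, 0.025], "twist": [0, 0, 0], "jaw": 0.55}, {"dp": [0, 0, 0.02], "twist": [0, 0, 0], "jaw": 0.55}, {"dp": [0, 0, 0.015], "twist": [0, 0, 0], "jaw": 0.55}, {"dp": [0, 0, 0.013], "twist": [0, 0, 0], "jaw": 0.55}, {"dp": [0, 0, 0], "twist": [0, 0, 0], "jaw": 0.55}, {"dp": [0, 0, 0], "twist": [0, 0, 0], "jaw": 0.55}]}}

```text
time_s: 18.42
ee_pos: [475.6, 338.5, 88.8]
ee_rot: [180.0, 0.0, -0.1]
wrist_force: [0.7, 0.5, 0.5]
finger_gap: 58.8
finger_force: 32.9
```

{"op": "carry_out", "data": {"motion": [{"dp": [0, 0, 0.003], "twist": [0, 0, 0], "jaw": 0.55}, {"dp": [0, 0, 0.002], "twist": [0, 0, 0], "jaw": 0.55}, {"dp": [0, 0, 0], "twist": [0, 0, 0], "jaw": 0.55}]}}

```text
time_s: 18.67
ee_pos: [475.8, 339.6, 84.4]
ee_rot: [-180.0, -0.0, -0.0]
wrist_force: [-0.2, -1.8, -0.4]
finger_gap: 58.8
finger_force: 32.9
```

{"op": "carry_out", "data": {"motion": [{"dp": [0, 0, 0.0015], "twist": [0, 0, 0], "jaw": 0.55}, {"dp": [0, 0, 0], "twist": [0, 0, 0], "jaw": 0.55}]}}

```text
time_s: 18.83
ee_pos: [475.9, 340.0, 82.8]
ee_rot: [-180.0, -0.1, 0.0]
wrist_force: [1.2, -0.0, 0.4]
finger_gap: 58.4
finger_force: 33.0
```

{"op": "carry_out", "data": {"motion": [{"dp": [0, -0.0008, 0.0015], "twist": [0, 0, 0], "jaw": 0.55}, {"dp": [0, 0, 0], "twist": [0, 0, 0], "jaw": 0.55}]}}

```text
time_s: 19.0
ee_pos: [476.1, 340.9, 81.1]
ee_rot: [-180.0, -0.1, 0.0]
wrist_force: [1.7, 0.5, 1.3]
finger_gap: 58.2
finger_force: 33.1
```

{"op": "carry_out", "data": {"motion": [{"dp": [0, 0, 0.0015], "twist": [0, 0, 0], "jaw": 0.55}, {"dp": [0, 0, 0], "twist": [0, 0, 0], "jaw": 0.55}]}}

```text
time_s: 19.17
ee_pos: [476.2, 341.0, 80.2]
ee_rot: [-180.0, -0.1, 0.0]
wrist_force: [1.1, -0.4, 8.2]
finger_gap: 58.2
finger_force: 33.6
```

Seated (contact at TCP ≈ 80, as predicted). Release and go back up.

{"op": "carry_out", "data": {"motion": [{"dp": [0, 0, -0.0005], "twist": [0, 0, 0], "jaw": 0.85}, {"dp": [0, 0, 0], "twist": [0, 0, 0], "jaw": 0.9}, {"dp": [0, 0, 0], "twist": [0, 0, 0], "jaw": 0.9}, {"dp": [0, 0, -0.02], "twist": [0, 0, 0], "jaw": 0.95}, {"dp": [0, 0, -0.03], "twist": [0, 0, 0], "jaw": 1}, {"dp": [0, 0, -0.03], "twist": [0, 0, 0], "jaw": 1}, {"dp": [-0.02, 0, -0.02], "twist": [0, 0, 0], "jaw": 1}, {"dp": [-0.03, 0, -0.005], "twist": [0, 0, 0], "jaw": 1}, {"dp": [0, 0, 0], "twist": [0, 0, 0], "jaw": 1}, {"dp": [0, 0, 0], "twist": [0, 0, 0], "jaw": 1}]}}

```text
time_s: 20.0
ee_pos: [423.8, 340.3, 185.1]
ee_rot: [180.0, 0.0, 0.1]
wrist_force: [0.6, 0.1, -0.7]
finger_gap: 85.3
finger_force: 0.0
```

```bash
python3 look.py w13; for z in 94 100 106; do python3 rim.py w13.npz 476 341 $z 60; done
```

```text
20.0 [423.8 340.3 185.1] [1.7999e+02 4.0000e-02 7.0000e-02] [ 31.5  18.7  96.7   0.   64.6 121.4] 85.26453097060167
(array([474.1, 340.8]), np.float64(0.73))
(array([473.8, 340.3]), np.float64(0.75))
(array([473.4, 340.3]), np.float64(1.06))
```

{"op": "carry_out", "data": {"motion": [{"dp": [0.0022, 0.033, 0], "twist": [0, 0, 0], "jaw": 1}, {"dp": [0.0022, 0.033, 0], "twist": [0, 0, 0], "jaw": 1}, {"dp": [0.0022, 0.033, 0], "twist": [0, 0, 0], "jaw": 1}, {"dp": [0.0022, 0.033, 0], "twist": [0, 0, 0], "jaw": 1}, {"dp": [0.0022, 0.033, 0], "twist": [0, 0, 0], "jaw": 1}, {"dp": [0.0022, 0.033, 0], "twist": [0, 0, 0], "jaw": 1}, {"dp": [0.0022, 0.033, 0], "twist": [0, 0, 0], "jaw": 1}, {"dp": [0.0022, 0.033, 0], "twist": [0, 0, 0], "jaw": 1}, {"dp": [0.0022, 0.033, 0], "twist": [0, 0, 0], "jaw": 1}, {"dp": [0.0022, 0.033, 0], "twist": [0, 0, 0], "jaw": 1}, {"dp": [0, 0, 0.035], "twist": [0, 0, 0], "jaw": 1}, {"dp": [0, 0, 0.035], "twist": [0, 0, 0], "jaw": 1}, {"dp": [0, 0, 0.03], "twist": [0, 0, 0], "jaw": 1}, {"dp": [0, 0, 0], "twist": [0, 0, 0], "jaw": 1}, {"dp": [0, 0, 0], "twist": [0, 0, 0], "jaw": 1}]}}

```text
time_s: 21.3
ee_pos: [446.2, 10.3, 83.4]
ee_rot: [-180.0, 0.3, -0.0]
wrist_force: [-0.1, -1.0, 0.7]
finger_gap: 85.5
finger_force: 0.0
```

```bash
python3 look.py w14; python3 rim.py w14.npz 448 10 38 70
```

```text
21.3 [446.2  10.3  83.4] [-1.7996e+02  2.9000e-01 -3.0000e-02] [ -7.6  20.3 114.2  -0.   45.9  82.5] 85.50020479140326
(array([446.4,  10.2]), np.float64(1.41))
```

{"op": "carry_out", "data": {"motion": [{"dp": [0.0008, 0.0001, 0.02], "twist": [0, 0, 0], "jaw": 1}, {"dp": [0, 0, 0.02], "twist": [0, 0, 0], "jaw": 1}, {"dp": [0, 0, 0.02], "twist": [0, 0, 0], "jaw": 1}, {"dp": [0, 0, 0.01], "twist": [0, 0, 0], "jaw": 1}, {"dp": [0, 0, 0], "twist": [0, 0, 0], "jaw": 1}, {"dp": [0, 0, 0], "twist": [0, 0, 0], "jaw": 0.9}, {"dp": [0, 0, 0], "twist": [0, 0, 0], "jaw": 0.8}, {"dp": [0, 0, 0], "twist": [0, 0, 0], "jaw": 0.7}, {"dp": [0, 0, 0], "twist": [0, 0, 0], "jaw": 0.65}, {"dp": [0, 0, 0], "twist": [0, 0, 0], "jaw": 0.65}, {"dp": [0, 0, 0], "twist": [0, 0, 0], "jaw": 0.65}], "newtons": 35}}

```text
time_s: 22.27
ee_pos: [450.0, 10.4, 16.9]
ee_rot: [180.0, -0.2, 0.0]
wrist_force: [-0.9, 0.9, 6.8]
finger_gap: 68.6
finger_force: 37.5
```

{"op": "carry_out", "data": {"motion": [{"dp": [0, 0, -0.02], "twist": [0, 0, 0], "jaw": 0.65}, {"dp": [0, 0, -0.03], "twist": [0, 0, 0], "jaw": 0.65}, {"dp": [0, 0, -0.035], "twist": [0, 0, 0], "jaw": 0.65}, {"dp": [0, 0, -0.035], "twist": [0, 0, 0], "jaw": 0.65}, {"dp": [0, 0, -0.035], "twist": [0, 0, 0], "jaw": 0.65}, {"dp": [0, 0, -0.035], "twist": [0, 0, 0], "jaw": 0.65}, {"dp": [0, 0, 0], "twist": [0, 0, 0], "jaw": 0.65}, {"dp": [-0.006, -0.031, 0], "twist": [0, 0, 0], "jaw": 0.65}, {"dp": [-0.006, -0.031, 0], "twist": [0, 0, 0], "jaw": 0.65}, {"dp": [-0.006, -0.031, 0], "twist": [0, 0, 0], "jaw": 0.65}, {"dp": [-0.006, -0.031, 0], "twist": [0, 0, 0], "jaw": 0.65}, {"dp": [-0.006, -0.031, 0], "twist": [0, 0, 0], "jaw": 0.65}, {"dp": [0, 0, 0], "twist": [0, 0, 0], "jaw": 0.65}, {"dp": [0, 0, 0], "twist": [0, 0, 0], "jaw": 0.65}]}}

```text
time_s: 23.43
ee_pos: [417.9, 166.7, 205.7]
ee_rot: [-180.0, -0.1, 0.2]
wrist_force: [-0.3, -0.7, -0.4]
finger_gap: 68.2
finger_force: 40.6
```

```bash
python3 look.py w15; for D in 60 68 "60 68"; do python3 rim.py w15.npz 477 166 128 $D; done; python3 - <<'E'
from rim import *; from plant import read_state
p=read_state()["ee_pos"]; c=dict(np.load("w15.npz")) 
for dz in (20,22): f=fit(c,p[:2],p[2]+dz,[70]); print(dz,f[0]-p[:2],f[1])
E
```

```text
23.4333 [417.9 166.7 205.7] [-1.7998e+02 -1.0000e-01  2.1000e-01] [ 12.9   9.7 106.2  -0.   64.  102.7] 68.18559993632817
(array([476.7, 164.9]), np.float64(0.33))
(array([470.4, 170.5]), np.float64(2.68))
(array([476.8, 164.7]), np.float64(3.57))
20 [-0.82793446  0.33226141] 1.99
22 [0.27206554 0.73226141] 2.46
```

View pics/w15.png

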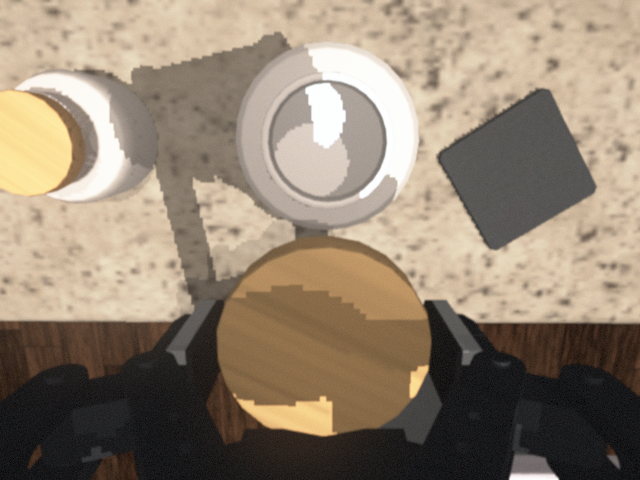

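The large jar's rim is centred at (328.5,136) and the held lid at (324.5,336), a 2 mm correction in y. The coaster is empty; the medium jar at left is closed.

{"op": "carry_out", "data": {"motion": [{"dp": [0.0295, 0.0021, 0], "twist": [0, 0, 0.002], "jaw": 0.65}, {"dp": [0.0295, 0, 0], "twist": [0, 0, 0], "jaw": 0.65}, {"dp": [0, 0, 0.02], "twist": [0, 0, 0], "jaw": 0.65}, {"dp": [0, 0, 0.02], "twist": [0, 0, 0], "jaw": 0.65}, {"dp": [0, 0, 0.02], "twist": [0, 0, 0], "jaw": 0.65}, {"dp": [0, 0, 0.014], "twist": [0, 0, 0], "jaw": 0.65}, {"dp": [0, 0, 0], "twist": [0, 0, 0], "jaw": 0.65}, {"dp": [0, 0, 0], "twist": [0, 0, 0], "jaw": 0.65}]}}

```text
time_s: 24.15
ee_pos: [477.5, 162.1, 130.8]
ee_rot: [180.0, 0.0, -0.2]
wrist_force: [0.2, 0.1, -0.1]
finger_gap: 68.2
finger_force: 40.6
```

{"op": "carry_out", "data": {"motion": [{"dp": [0, 0, 0.002], "twist": [0, 0, 0], "jaw": 0.65}, {"dp": [0, 0, 0.002], "twist": [0, 0, 0], "jaw": 0.65}, {"dp": [0, 0, 0], "twist": [0, 0, 0], "jaw": 0.65}]}}

```text
time_s: 24.4
ee_pos: [477.6, 163.0, 127.4]
ee_rot: [-180.0, -0.1, -0.1]
wrist_force: [-0.4, -0.2, -0.9]
finger_gap: 68.3
finger_force: 40.6
```

{"op": "carry_out", "data": {"motion": [{"dp": [-0.0005, -0.0007, 0.0015], "twist": [0, 0, 0], "jaw": 0.65}, {"dp": [0, 0, 0.0015], "twist": [0, 0, 0], "jaw": 0.65}, {"dp": [0, 0, 0], "twist": [0, 0, 0], "jaw": 0.65}]}}

```text
time_s: 24.65
ee_pos: [477.4, 164.2, 124.2]
ee_rot: [-180.0, -0.1, -0.1]
wrist_force: [2.0, 1.0, 0.6]
finger_gap: 68.1
finger_force: 40.8
```

{"op": "carry_out", "data": {"motion": [{"dp": [0, 0, 0.0015], "twist": [0, 0, 0], "jaw": 0.65}, {"dp": [0, 0, 0], "twist": [0, 0, 0], "jaw": 0.65}]}}

```text
time_s: 24.82
ee_pos: [477.6, 164.3, 123.1]
ee_rot: [-180.0, -0.1, -0.1]
wrist_force: [0.4, 1.0, 5.9]
finger_gap: 68.2
finger_force: 41.2
```

{"op": "carry_out", "data": {"motion": [{"dp": [0, 0, -0.0005], "twist": [0, 0, 0], "jaw": 0.95}, {"dp": [0, 0, 0], "twist": [0, 0, 0], "jaw": 1}, {"dp": [0, 0, 0], "twist": [0, 0, 0], "jaw": 1}, {"dp": [0, 0, 0], "twist": [0, 0, 0], "jaw": 1}, {"dp": [0, 0, -0.015], "twist": [0, 0, 0], "jaw": 1}, {"dp": [0, 0, -0.03], "twist": [0, 0, 0], "jaw": 1}, {"dp": [0, 0, -0.03], "twist": [0, 0, 0], "jaw": 1}, {"dp": [0, 0, -0.03], "twist": [0, 0, 0], "jaw": 1}, {"dp": [-0.02, 0, -0.02], "twist": [0, 0, 0], "jaw": 1}, {"dp": [-0.02, -0.03, -0.01], "twist": [0, 0, 0], "jaw": 1}, {"dp": [-0.01, -0.03, 0], "twist": [0, 0, 0], "jaw": 1}, {"dp": [0, 0, 0], "twist": [0, 0, 0], "jaw": 1}, {"dp": [0, 0, 0], "twist": [0, 0, 0], "jaw": 1}]}}

```text
time_s: 25.9
ee_pos: [426.1, 224.9, 257.9]
ee_rot: [180.0, -0.0, 0.1]
wrist_force: [-0.5, 0.5, 0.6]
finger_gap: 85.2
finger_force: 0.0
```

```bash
python3 look.py w16; for z in 138 144 150; do python3 rim.py w16.npz 477 165 $z 70; done;  python3 rim.py w16.npz 475 341 100 60
```

```text
25.9 [426.1 224.9 257.9] [ 1.8e+02 -1.0e-02  5.0e-02] [ 19.6   9.2  98.5  -0.   72.2 109.6] 85.18146522528458
(array([474.2, 162.7]), np.float64(0.58))
(array([474.1, 164. ]), np.float64(0.9))
(array([473.8, 164.5]), np.float64(1.26))
(array([474.1, 338.3]), np.float64(0.84))
```

{"op": "carry_out", "data": {"motion": [{"dp": [0, 0.04, 0], "twist": [0, 0, 0], "jaw": 1}, {"dp": [0, 0.04, 0], "twist": [0, 0, 0], "jaw": 1}, {"dp": [0, 0.04, 0], "twist": [0, 0, 0], "jaw": 1}, {"dp": [0, 0.04, 0], "twist": [0, 0, 0], "jaw": 1}, {"dp": [0, 0.04, 0], "twist": [0, 0, 0], "jaw": 1}, {"dp": [0, 0.04, 0], "twist": [0, 0, 0], "jaw": 1}, {"dp": [0, 0.04, 0], "twist": [0, 0, 0], "jaw": 1}, {"dp": [0, 0.04, 0], "twist": [0, 0, 0], "jaw": 1}, {"dp": [0, 0.04, 0], "twist": [0, 0, 0], "jaw": 1}, {"dp": [0, 0.04, 0], "twist": [0, 0, 0], "jaw": 1}, {"dp": [0, 0.04, 0], "twist": [0, 0, 0], "jaw": 1}, {"dp": [0, 0.03, 0], "twist": [0, 0, 0], "jaw": 1}, {"dp": [0, 0, 0], "twist": [0, 0, 0], "jaw": 1}, {"dp": [0, 0, 0], "twist": [0, 0, 0], "jaw": 1}]}}

```text
time_s: 27.12
ee_pos: [425.0, -248.3, 257.0]
ee_rot: [-180.0, 0.1, -0.4]
wrist_force: [0.6, 0.5, -1.2]
finger_gap: 85.4
finger_force: 0.0
```

```bash
python3 look.py w17; python3 rim.py w17.npz 500 -154 88 38; python3 rim.py w17.npz 474 -347 132 49; python3 - <<'E'
import cv2
a=cv2.imread("pics/w16.png");b=cv2.imread("pics/w17.png")
cv2.imwrite("pics/fin.png",cv2.vconcat([a[0:300],b[0:300]]))
E
```

```text
27.1167 [ 425.  -248.3  257. ] [-1.7995e+02  8.0000e-02 -3.7000e-01] [-38.3  10.2  97.4  -0.   72.5  52. ] 85.38979828555436
(array([ 498.7, -156.6]), np.float64(0.78))
(array([ 473.2, -344.6]), np.float64(1.12))
```

View pics/fin.png

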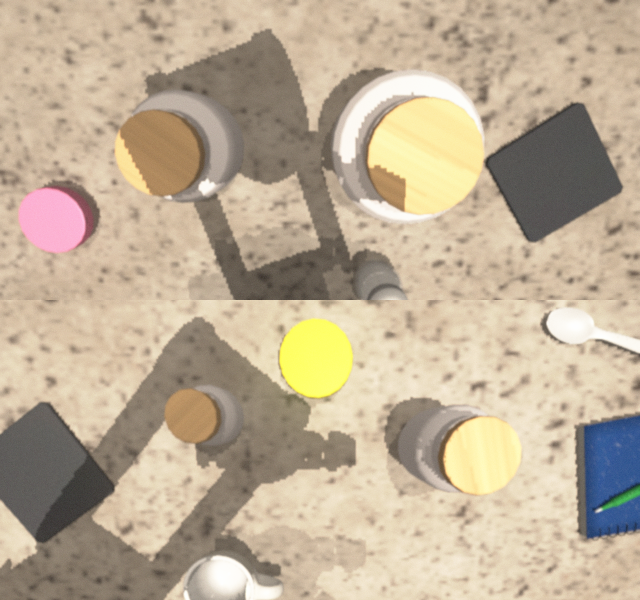

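All four jars are closed with level lids: medium at (160,152), large at (426,155), tiny at (192,415) and small at (481,454). The coaster is empty and everything else stands where it was.

```bash
python3 -c "
from plant import workorder; print(workorder.sign_off())"
```

```text
the job is handed in; nothing more can be done
None
```

I took the stack apart from the top, closed each of the four jars with its own lid, and handed the job in at about 27 s; the final wrist-camera images show all four lids flat on their rims and nothing knocked over.

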